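# Lock the column cartridge in its clamp

## Task

The column cartridge with the blue cap sticks out of the clamp fixture: with closed fingertips, push it along its channel until it is fully home against the end stop, and only then push the red-knobbed clamp lever over past its dead point so that it snaps into lock. Push only: the cartridge must not be lifted, and everything else stays where it stands.

Things in the scene. Friction and masses are not known exactly. Their poses are not given: they have to be found in the camera images.
- fixture: fixed clamp fixture: grey base plate 260 (x) x 200 (y) x 12 mm with an aluminium channel along x, a blue end stop at its +x end and a blue bridge over it. Origin: centre of the plate's underside; z up. Channel floor 30 mm high, x -120 to 120 mm; guide walls x -20 to 120 mm, 34 mm apart, top 44 mm high
- stop_face (a point): where the end stop's face meets the channel floor: x = 105, y = 0, z = 30 mm in the fixture's frame, axes as the fixture's; fully home, the cartridge's +x end touches this face
- cartridge: the cartridge to push home: white bar 140 (x) x 30 x 24 mm (z), blue cap on the 30 mm at its -x end (robot side, the end to push), about 150 g, loose in the channel. Origin: centre of its underside; x along its length and the channel. Starts 18 to 45 mm short of the stop; home, its origin is 70 mm from the stop face and the cap stands 15 mm out of the guide walls. Slides with under 2 N
- clamp_lever (a joint): lever angle (rad) about the fixture's x: 0 = open, leaning 0.5 rad from upright to the fixture's +y side; 0.5 = upright; 0.6 = dead point; 1.25 = locked, leaning 0.75 rad to -y, on its stop. A spring drives it back to 0 before the dead point and snaps it to 1.25 beyond. Pushing over takes about 0.2 N m, under 12 N at the rod or knob with friction
- lever_pivot (a point): the lever's pivot on the bridge: x = 60, y = 0, z = 108 mm in the fixture's frame, axes as the fixture's. The bridge is centred below it, 32 mm thick in x, 92 mm wide in y, top 90 mm high; bearing cheeks up to 119 mm high. Under it a rubber-footed plunger comes down on the cartridge as the lever goes over
- lever_knob (a point): centre of the red ball knob (26 mm diameter) on the end of the lever, 80 mm from the pivot; the lever itself is a steel rod 9 mm thick
- spare_cartridge: a spare cartridge with a green cap, same 140 x 30 x 24 mm size, lying loose on the fixture's base plate on the -y side; to be left alone. Origin: centre of its underside
- vial_a: small amber vial with blue cap, 22 mm diameter, 45 mm high, standing on the fixture's base plate on the +y side; to be left alone. Origin: centre of its underside
- vial_b: small amber vial with white cap, 22 mm diameter, 45 mm high, on the bench; to be left alone. Origin: centre of its underside
- beaker: glass beaker, 70 mm diameter, 85 mm high; to be left alone. Origin: centre of its underside
- bottle: white bottle, 70 mm diameter, 140 mm high; to be left alone. Origin: centre of its underside
- wrench: open-ended wrench, 150 mm long, lying on the bench; to be left alone. x along its length
- jar: amber jar with black cap, 56 mm diameter, 60 mm high; to be left alone. Origin: centre of its underside
Things that resemble listed ones, but are neither listed nor needed, are in the scene too. What is shaped like the cartridge but brown or yellow is not meant.

How it is judged:
On the way, in this order (a step that is already met when the one before it is completed fails the run):
1. the cartridge is fully home against the stop (within 3 mm), the lever still open (x of cartridge in the frame of fixture above 0.032 m and z of cartridge in the frame of fixture below 0.034 m and angle between the x axis of cartridge and the x axis of fixture, either way round below 0.08 rad and value of joint clamp_lever below 0.3 rad), for 0.2 s.
2. the lever has gone past its dead point and snapped into lock (value of joint clamp_lever above 1.15 rad), for 0.2 s.
At the end, for the whole second after the job is handed in: the cartridge lies in its channel, within 3 mm of the end stop and at rest, and the lever is locked (above 1.15 rad) (x of cartridge in the frame of fixture above 0.032 m and z of cartridge in the frame of fixture below 0.034 m and angle between the x axis of cartridge and the x axis of fixture, either way round below 0.08 rad and value of joint clamp_lever above 1.15 rad and linear speed of cartridge below 0.02 m/s); the robot touches nothing.
It fails at once if the cartridge is lifted more than 12 mm off the channel floor (z of cartridge in the frame of fixture above 0.042 m).
It fails at once if a bystander is moved by more than 25 mm (distance of any of spare_cartridge, vial_a, vial_b, beaker, bottle, wrench, jar from where it was at the start of the episode above 0.025 m).
It also fails if it takes over 45 s, if anything falls off the work surface, if the arm or the gripper's body presses on something with over 40 N, if the wrist force passes 120 N, or if a joint passes its speed limit or range.

## Robot

A 7-joint arm with a two-finger parallel gripper is mounted at the origin on the work surface. World frame = base frame: x ahead of the robot, y to its left, z up, the work surface at z = 0. Lengths are in m, angles in rad, forces in N, time in s.
With the tool pointing down it reaches from about 0.4 to 0.9 m from the base axis. Payload 5.5 kg.
Tool frame: the origin (TCP) lies on the centre line of the jaws, within the pads' length; the fingertips stand 22 mm ahead of it and the grasp point (between the pads) lies 3 mm ahead of it; z points along the fingers, y is the line along which they close (so a half turn about z gives the same grasp; the last joint's range is limited). The gripper opens to 92 mm and grips with 3 to 60 N. Pads are 19 mm wide; open, the fingers measure 130 mm over their backs; the gripper's body (75 mm by 190 mm) begins 47 mm behind the grasp point.
Start: joints at [-1.066, 0.501, -0.427, 1.55, 0.221, 1.138, -0.21], TCP at [0.156, 0.631, 0.249] pointing down, gripper open.
Joint ranges: [-2.88, 2.88], [-0.31, 2.03], [-1.54, 1.56], [0.2, 2.42], [-1.41, 4.55], [0.19, 2.02], [-2.57, 2.57]. Speed limits (rad/s): [2.57, 2.57, 3.14, 3.14, 3.14, 3.14, 3.14].

## Interface

Orientations are given as [roll, pitch, yaw] about the fixed x, y, z axes, in that order (R = Rz(yaw) Ry(pitch) Rx(roll)).
In Python, from cell import telemetry, get_image, camera_model, job, models gives the robot as it stands.
- The arm moves only by the shell command python3 -m jog 'ROWS'. ROWS is JSON, a list of rows, each a list of 3 entries, a list of its own where there are three numbers: the shift along the world's x, y, z each as a share of 0.4 m, from -1 to 1, then the turn, a rotation vector about the world's x, y, z each as a share of 90 degrees, from -1 to 1, then the opening, from -1 (shut) to 1 (fully open). In form: [[[tx, ty, tz], [wx, wy, wz], grip], ...]. A call has 1 to 8 rows; each row is the pose to reach, as a shift and turn from the pose commanded when the call began; what a row does not reach only later rows make up. A row lasts 1/10 s, in which the tool goes at most 50 mm and 8.59 degrees, less where a joint would pass 70% of its speed; a pose out of reach is approached as far as the arm can. A call with a number of a shift or a turn outside -1 to 1 is refused whole. A call with a gripper value outside its range is refused whole. The fingers move at their own pace and stop on an object; the grip force is fixed at half the most. Time passes only in rows, so rows that repeat a pose let the fingers close. It gives the time, the measured TCP pose, the force, the opening and the grip force at its end, in the units of the state.
- telemetry.get_obs(): the state, without advancing time (a new reading comes with each control period).
- get_image(name): name is "scene" or "top" or "wrist"; returns the picture (480x640x3 uint8, red, green, blue); there is no depth.
- camera_model(name): a dict with "K" (3x3 intrinsics, pixels), "R" (3x3) and "t" (3): a world point X has camera coordinates R X + t. Camera axes: x right, y down, z forward; pixel columns grow to the right and rows downward; lengths in m; the calibration is good to about 2 mm. A picture is of the moment at which its call begins: read the wrist's pose just before it. camera_model takes no time and is no camera call; for the wrist camera it gives the pose at the moment of the call.
- job.job_done(): hands the job in; it is judged then, once.
Trained networks look in the newest picture that a camera, given by its name, has taken for a name from the list of things; names that differ only in an ending like _2 or _b are one class to them, and where a whole thing is asked for, a point or a joint stands for the part that bears it (a point fixed in the world has none). Each returns a list of dicts, best first, with "conf" (0 to 1); they miss things now and then, are a little off and sometimes report something else, mostly with a low value. They report only what shows in the picture. A call takes as long as a camera call. They do not tell look-alikes from the thing itself.
- models.trace(camera, query): "pixels" (480x640 bool, what is visible of it).
- models.tip_of(camera, query): "position" ([x, y, z] in m, in the coordinates of the camera as it stood for that picture, good to about 4 mm: a listed point, or the origin of a listed thing).
The state is a dict: "t": time; "qpos": joint angles; "qd": joint speeds; "joint_efforts": joint torques, N m; "position": TCP position; "ee_rot": TCP orientation; "force": force on the tool from outside, world axes, zero at the start; "ft_torque": the same for the moment, N m; "width": finger opening in m; "finger_force": force on a finger pad.
Only numpy, scipy, OpenCV 4.12 (cv2) and the standard library are available. Lean on these libraries where they do the work, as an engineer would, in place of code of your own. Each camera call takes 0.05 s, during which the arm holds its last target. There are 200 camera calls.

## Working session

There is one attempt and no reset: what is moved stays moved. The work goes in short steps, Python scripts to look and compute and a shell command to move; the robot and the scene stay as the last step left them, time stands still between calls to the robot, and variables do not carry over. Pictures are saved under pics/ and viewed, at most 10 in all, crops included, and the job is handed in when it is done.

```bash
mkdir -p pics; cat > h.py <<'E'
import numpy as np, cv2
from cell import telemetry, get_image, camera_model, job, models
def snap(cam,fn):
    im=get_image(cam); cv2.imwrite('pics/'+fn,im[:,:,::-1]); return im
def world(cam,p):
    m=camera_model(cam); return np.array(m['R']).T@(np.array(p)-np.array(m['t']))
def pix(cam,X):
    m=camera_model(cam); c=np.array(m['K'])@(np.array(m['R'])@np.array(X)+np.array(m['t'])); return c[:2]/c[2]
E
python3 - <<'E'
from h import *
for cam in ['scene','top']:
    snap(cam,cam+'0.png')
    for q in ['fixture','stop_face','cartridge','lever_pivot','lever_knob','spare_cartridge','vial_a']:
        for r in models.tip_of(cam,q)[:3]:
            w=world(cam,r['position']); print(cam,q,round(r['conf'],2),w.round(3),pix(cam,w).round())
o=telemetry.get_obs(); print(o['t'],o['position'],o['ee_rot'],o['width'])
E
```

```text
scene fixture 0.83 [ 0.602 -0.132  0.003] [251. 251.]
scene fixture 0.54 [ 0.71  -0.108  0.028] [215. 261.]
scene stop_face 0.59 [ 0.706 -0.111  0.027] [216. 260.]
scene cartridge 0.91 [0.614 0.118 0.001] [297. 310.]
scene cartridge 0.82 [ 0.599 -0.129  0.028] [252. 243.]
scene cartridge 0.61 [ 0.351 -0.063 -0.   ] [347. 236.]
scene lever_pivot 0.65 [ 0.661 -0.123  0.105] [229. 226.]
scene lever_pivot 0.2 [ 0.56  -0.419 -0.002] [220. 197.]
scene lever_knob 0.63 [ 0.654 -0.079  0.177] [238. 208.]
scene lever_knob 0.24 [ 0.596 -0.13   0.028] [253. 242.]
scene spare_cartridge 0.77 [ 0.608 -0.204  0.009] [237. 235.]
scene vial_a 0.65 [0.388 0.418 0.   ] [467. 358.]
scene vial_a 0.48 [ 0.563 -0.061  0.013] [278. 257.]
top fixture 0.59 [ 0.602 -0.127  0.001] [377. 219.]
top stop_face 0.92 [ 0.704 -0.106  0.033] [370. 180.]
top stop_face 0.52 [ 0.654 -0.079  0.179] [363. 184.]
top stop_face 0.37 [ 0.662 -0.113  0.108] [375. 188.]
top cartridge 0.96 [ 0.616  0.122 -0.003] [287. 215.]
top cartridge 0.93 [ 0.599 -0.132  0.031] [380. 218.]
top cartridge 0.64 [ 0.348 -0.067  0.   ] [357. 313.]
top lever_pivot 0.75 [ 0.663 -0.11   0.109] [374. 188.]
top lever_knob 0.61 [ 0.656 -0.079  0.179] [363. 183.]
top spare_cartridge 0.7 [ 0.609 -0.209  0.013] [408. 216.]
top vial_a 0.52 [ 0.387  0.418 -0.002] [178. 298.]
top vial_a 0.38 [ 0.559 -0.062  0.009] [354. 234.]
top vial_a 0.24 [ 0.694 -0.409 -0.001] [479. 186.]
0.8 [0.15560466 0.63110533 0.24876957] [ 3.14154302e+00 -6.05505702e-05  2.89983302e+00] 0.0917495335732122
```

View pics/scene0.png

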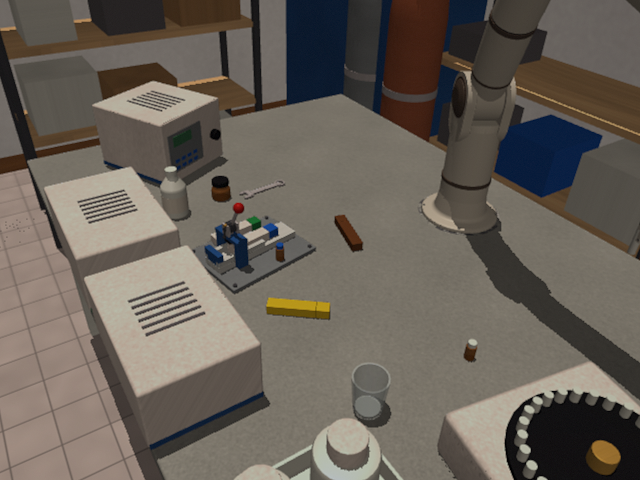

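View pics/top0.png

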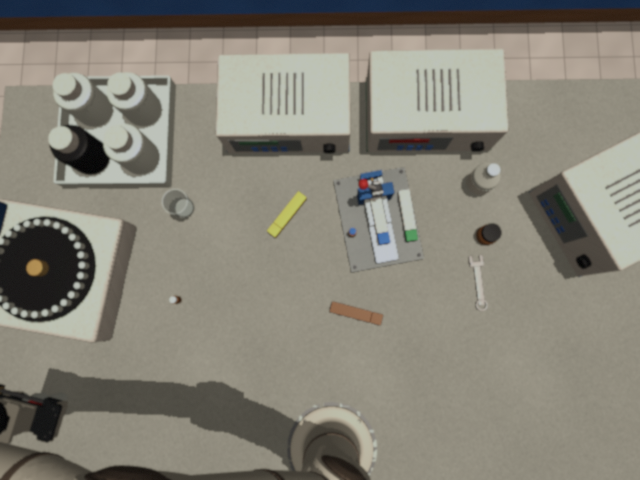

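The blue-capped white bar in the channel (cap at scene 271,230 / top 383,238) is the one meant. The others are the yellow bar (top 287,215), the brown bar (356,313) and the green-capped spare (408,216). I'll get the yaw from the plate and confirm with an enlarged crop.

```bash
python3 - <<'E'
from h import *
im=get_image('top'); m=camera_model('top'); K,R,t=[np.array(m[k]) for k in 'KRt']
cv2.imwrite('pics/crop_top.png',cv2.resize(im[160:280,320:440,::-1],None,fx=5,fy=5,interpolation=cv2.INTER_CUBIC))
def back(px,z):
    d=R.T@np.linalg.inv(K)@np.array([px[0],px[1],1.]); c=-R.T@t; return c+d*(z-c[2])/d[2]
for q in ['fixture','cartridge']:
  for r in models.trace('top',q)[:2]:
    ys,xs=np.nonzero(r['pixels']); z=.012 if q=='fixture' else .054
    P=np.array([back((a,b),z)[:2] for a,b in zip(xs,ys)],np.float32)
    print(q,r['conf'],cv2.minAreaRect(P),len(xs))
E
```

```text
fixture 0.63 ((0.6032967567443848, -0.1261308640241623), (0.2646382451057434, 0.2001573145389557), 10.36816120147705) 5523
fixture 0.51 ((0.7121157050132751, -0.4165536165237427), (0.07499099522829056, 0.10972806066274643), 42.148189544677734) 871
cartridge 0.94 ((0.34715408086776733, -0.06398594379425049), (0.13664160668849945, 0.031525447964668274), 75.3936767578125) 618
cartridge 0.92 ((0.6068089604377747, 0.11711304634809494), (0.03264671191573143, 0.13687631487846375), 52.13892364501953) 614
```

View pics/crop_top.png

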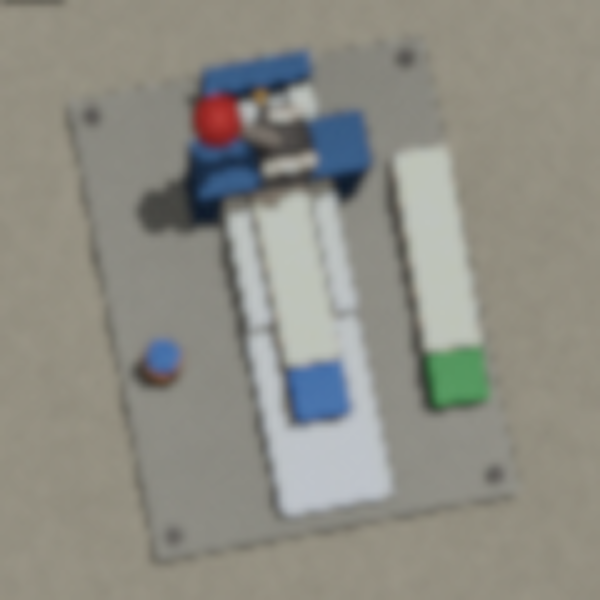

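```bash
python3 -m jog '[[[0.1,-0.1,0.1],[0,0,0.05],-1],[[0.2,-0.2,0.1],[0,0,0.1],-1],[[0.3,-0.3,0.1],[0,0,0.15],-1],[[0.4,-0.4,0.1],[0,0,0.2],-1],[[0.5,-0.5,0.1],[0,0,0.26],-1],[[0.6,-0.6,0.1],[0,0,0.26],-1],[[0.7,-0.7,0.1],[0,0,0.26],-1],[[0.7,-0.8,0.1],[0,0,0.26],-1]]'
```

```text
t: 1.75
position: [0.4209, 0.3445, 0.289]
ee_rot: [3.141, 0.002, -2.976]
force: [0.4, -0.2, -0.1]
width: 0.0324
finger_force: 0.0
```

The crop confirms it. The blue-capped white cartridge (crop 318,390) lies in the channel, with the green-capped spare on its right (455,375), the vial on its left (162,360) and the red knob at (217,118). From the plate, the fixture is at (0.6025, -0.128) with yaw 0.181. This matches the stop, pivot and knob readings.

```bash
python3 -m jog '[[[0,-0.12,0],[0,0,0],-1],[[0.05,-0.24,0],[0,0,0.01],-1],[[0.05,-0.36,0],[0,0,0.01],-1],[[0.05,-0.48,0],[0,0,0.01],-1],[[0.1,-0.6,0],[0,0,0.01],-1],[[0.1,-0.72,0],[0,0,0.01],-1],[[0.1,-0.84,0],[0,0,0.01],-1],[[0.1,-0.96,0],[0,0,0.01],-1]]'
python3 -m jog '[[[0.03,-0.06,-0.05],[0,0,0],-1],[[0.06,-0.12,-0.1],[0,0,0],-1],[[0.06,-0.18,-0.2],[0,0,0],-1],[[0.06,-0.18,-0.2],[0,0,0],-1],[[0.06,-0.18,-0.2],[0,0,0],-1]]'
python3 - <<'E'
from h import *
o=telemetry.get_obs(); print(o['t'],o['position'],o['ee_rot'])
snap('wrist','w1.png')
for q in ['cartridge','stop_face','lever_knob','lever_pivot','fixture']:
    for r in models.tip_of('wrist',q)[:2]: print(q,round(r['conf'],2),world('wrist',r['position']).round(4))
E
```

```text
t: 2.55
position: [0.4582, -0.0402, 0.2891]
ee_rot: [-3.141, 0.001, -2.959]
force: [1.0, 0.4, 0.1]
width: 0.0002
finger_force: 0.0
t: 3.05
position: [0.4817, -0.1103, 0.208]
ee_rot: [3.14, -0.002, -2.961]
force: [0.2, 0.7, 0.5]
width: 0.0003
finger_force: 0.0
3.05 [ 0.48174982 -0.11029973  0.2080346 ] [ 3.14049602e+00 -1.97192838e-03 -2.96051789e+00]
cartridge 0.97 [ 0.351  -0.0651  0.0035]
cartridge 0.66 [0.6135 0.1222 0.0056]
```

View pics/w1.png

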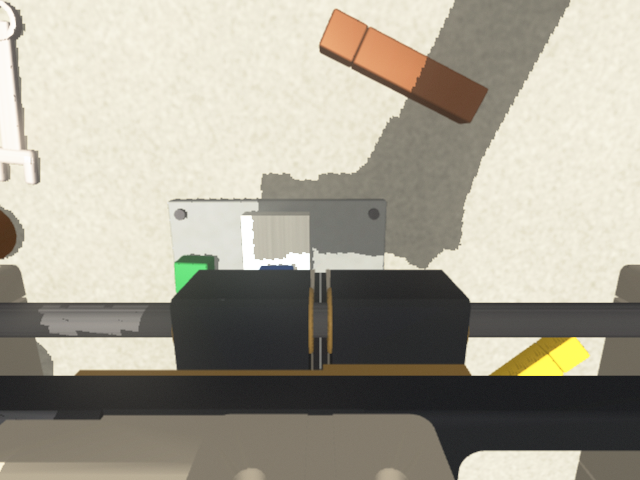

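The wrist view shows the plate's robot-side edge (row 200) square to the fingers, and the channel centred at column 276 against the fingers at 320. That is the 39 mm sideways offset I calculated. Next I line up, descend behind the cap and push.

```bash
python3 -m jog '[[[0.026,-0.094,0],[0,0,0],-1],[[0.026,-0.094,-0.1],[0,0,0],-1],[[0.026,-0.094,-0.2],[0,0,0],-1],[[0.026,-0.094,-0.3],[0,0,0],-1],[[0.026,-0.094,-0.37],[0,0,0],-1],[[0.026,-0.094,-0.37],[0,0,0],-1],[[0.026,-0.094,-0.37],[0,0,0],-1]]'
```

```text
t: 4.05
position: [0.4932, -0.1475, 0.0613]
ee_rot: [3.141, 0.0, -2.959]
force: [0.4, 0.6, 0.2]
width: 0.0006
finger_force: 0.0
```

```bash
python3 -m jog '[[[0.025,0.0045,0],[0,0,0],-1],[[0.05,0.009,0],[0,0,0],-1],[[0.07,0.013,0],[0,0,0],-1],[[0.09,0.0165,0],[0,0,0],-1],[[0.105,0.019,0],[0,0,0],-1],[[0.12,0.022,0],[0,0,0],-1],[[0.135,0.025,0],[0,0,0],-1],[[0.135,0.025,0],[0,0,0],-1]]'
```

```text
t: 4.85
position: [0.5481, -0.1374, 0.0607]
ee_rot: [-3.141, 0.001, -2.959]
force: [-0.1, 0.6, 0.1]
width: 0.0003
finger_force: 0.0
```

```bash
python3 -m jog '[[[0.006,0.001,0],[0,0,0],-1],[[0.012,0.002,0],[0,0,0],-1],[[0.016,0.003,0],[0,0,0],-1],[[0.016,0.003,0],[0,0,0],-1]]'; python3 -m jog '[[[0.005,0.001,0],[0,0,0],-1],[[0.01,0.002,0],[0,0,0],-1],[[0.01,0.002,0],[0,0,0],-1]]'
```

```text
t: 5.25
position: [0.5536, -0.1365, 0.0607]
ee_rot: [-3.142, 0.001, -2.959]
force: [-0.5, 0.5, 0.5]
width: 0.0004
finger_force: 0.0
t: 5.55
position: [0.5568, -0.136, 0.0606]
ee_rot: [3.141, -0.001, -2.959]
force: [-2.3, -0.2, 1.8]
width: 0.0004
finger_force: 1.2
```

```bash
python3 -m jog '[[[0.004,0.001,0],[0,0,0],-1],[[0.004,0.001,0],[0,0,0],-1]]'; python3 -m jog '[[[0.004,0.001,0],[0,0,0],-1],[[0.004,0.001,0],[0,0,0],-1]]'
```

```text
t: 5.75
position: [0.5569, -0.136, 0.0605]
ee_rot: [3.141, -0.004, -2.96]
force: [-5.8, -0.7, 5.5]
width: 0.0005
finger_force: 3.2
t: 5.95
position: [0.557, -0.1359, 0.0603]
ee_rot: [3.141, -0.007, -2.96]
force: [-10.8, -1.8, 6.4]
width: 0.0002
finger_force: 5.0
```

Firm stop: 10.8 N with no further advance, and the finger is where the home position should put it. I retreat, go up and check with the top camera.

```bash
python3 -m jog '[[[-0.05,-0.009,0],[0,0,0],-1],[[-0.1,-0.018,0],[0,0,0],-1],[[-0.1,-0.018,0.1],[0,0,0],-1],[[-0.1,-0.018,0.2],[0,0,0],-1],[[-0.1,-0.018,0.3],[0,0,0],-1],[[-0.1,-0.018,0.375],[0,0,0],-1],[[-0.1,-0.018,0.375],[0,0,0],-1]]'
python3 -m jog '[[[0.03,0.05,0],[0,0,0],-1],[[0.1,0.15,0],[0,0,0],-1],[[0.18,0.24,0],[0,0,0],-1],[[0.25,0.3,0],[0,0,0],-1],[[0.318,0.3,0],[0,0,0],-1],[[0.318,0.3,0],[0,0,0],-1],[[0.318,0.3,0],[0,0,0],-1]]'
python3 - <<'E'
from h import *
o=telemetry.get_obs(); p=o['position']; a=.181
ex=np.array([np.cos(a),np.sin(a)]);ey=np.array([-ex[1],ex[0]]); f=np.array([.6025,-.128])
print(o['t'],p,'fixture xy',(p[:2]-f)@ex,(p[:2]-f)@ey)
im=snap('top','t2.png')
for q in ['cartridge','lever_knob','spare_cartridge']:
    for r in models.tip_of('top',q)[:3]:
        w=world('top',r['position']); print(q,round(r['conf'],2),w.round(3),(w[:2]-f)@ex,(w[:2]-f)@ey)
s=get_image('scene'); 
a1=cv2.resize(im[150:290,310:450,::-1],(400,400)); a2=cv2.resize(s[170:310,180:320,::-1],(400,400))
cv2.imwrite('pics/both2.png',np.hstack([a1,a2]))
E
```

```text
t: 6.65
position: [0.5243, -0.1428, 0.216]
ee_rot: [-3.138, 0.01, -2.959]
force: [0.2, -0.7, -0.4]
width: 0.0002
finger_force: 0.0
t: 7.35
position: [0.6472, -0.0222, 0.2093]
ee_rot: [3.141, -0.002, -2.959]
force: [-0.1, 0.2, -0.7]
width: 0.0002
finger_force: 0.0
7.35 [ 0.64722134 -0.02220265  0.20926852] fixture xy 0.06303571363040703 0.096018627185991
cartridge 0.97 [ 0.615  0.121 -0.003] 0.057396787525058425 0.24267647492705235
cartridge 0.78 [ 0.636 -0.124  0.031] 0.03368496689862015 -0.0017821728434878588
lever_knob 0.38 [ 0.656 -0.079  0.179] 0.06180202188045667 0.03889636460343438
spare_cartridge 0.76 [ 0.61  -0.211  0.009] -0.008034804977697933 -0.08288432151679496
spare_cartridge 0.51 [0.384 0.417 0.001] -0.11647109791891394 0.574982261148982
```

View pics/both2.png

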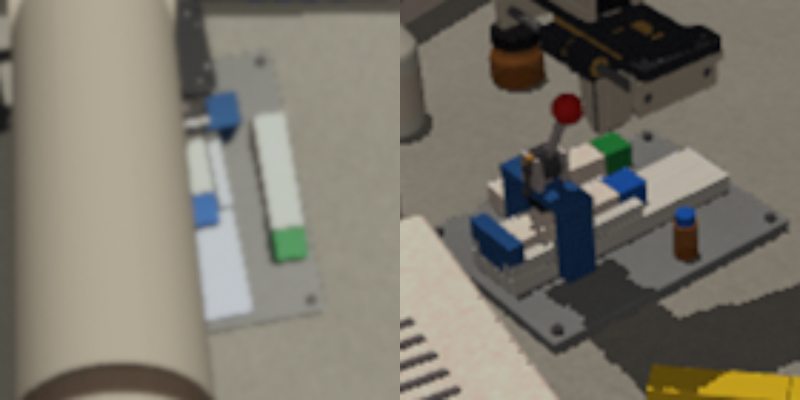

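The cartridge is home: x ≈ 0.034 measured, and the cap (right half 625,185) now stands just out of the guide walls. The lever is still open, knob at (566,108). Next I push the knob towards -y.

```bash
python3 -m jog '[[[-0.005,0,-0.03],[0,0,0],-1],[[-0.005,0,-0.063],[0,0,0],-1],[[-0.005,0,-0.063],[0,0,0],-1],[[-0.001,-0.025,-0.063],[0,0,0],-1],[[0.003,-0.045,-0.063],[0,0,0],-1],[[0.007,-0.065,-0.063],[0,0,0],-1],[[0.01,-0.08,-0.063],[0,0,0],-1],[[0.01,-0.08,-0.063],[0,0,0],-1]]'
python3 -m jog '[[[0.0035,-0.02,0],[0,0,0],-1],[[0.007,-0.04,0],[0,0,0],-1],[[0.0105,-0.06,0],[0,0,0],-1],[[0.014,-0.08,0],[0,0,0],-1]]'
```

```text
t: 8.4
position: [0.6524, -0.0532, 0.187]
ee_rot: [3.139, 0.002, -2.959]
force: [-2.0, 5.7, 5.2]
width: 0.0004
finger_force: 2.5
t: 8.8
position: [0.6575, -0.0874, 0.1859]
ee_rot: [-3.141, 0.001, -2.96]
force: [0.7, 0.6, 0.8]
width: 0.0003
finger_force: 0.6
```

```bash
python3 -m jog '[[[0.0035,-0.02,0],[0,0,0],-1],[[0.007,-0.04,0],[0,0,0],-1],[[0.007,-0.04,0],[0,0,0],-1]]'
python3 -m jog '[[[-0.02,0.11,0],[0,0,0],-1],[[-0.04,0.2,0.05],[0,0,0],-1],[[-0.04,0.25,0.15],[0,0,0],-1],[[-0.04,0.37,0.25],[0,0,0],-1],[[-0.04,0.48,0.25],[0,0,0],-1],[[-0.04,0.6,0.25],[0,0,0],-1],[[-0.04,0.6,0.25],[0,0,0],-1],[[-0.04,0.6,0.25],[0,0,0],-1]]'
python3 - <<'E'
from h import *
a=.181
ex=np.array([np.cos(a),np.sin(a)]);ey=np.array([-ex[1],ex[0]]); f=np.array([.6025,-.128])
im=get_image('top')
for q in ['cartridge','lever_knob','spare_cartridge','vial_a']:
    for r in models.tip_of('top',q)[:3]:
        w=world('top',r['position']); print(q,round(r['conf'],2),w.round(3),(w[:2]-f)@ex,(w[:2]-f)@ey)
s=get_image('scene'); 
a1=cv2.resize(im[150:290,310:450,::-1],(400,400)); a2=cv2.resize(s[170:310,180:320,::-1],(400,400))
cv2.imwrite('pics/both3.png',np.hstack([a1,a2]))
o=telemetry.get_obs(); print(o['t'],o['position'],o['force'])
E
```

```text
t: 9.1
position: [0.6596, -0.1055, 0.185]
ee_rot: [-3.14, -0.001, -2.962]
force: [-0.2, 0.2, -0.0]
width: 0.0007
finger_force: 0.0
t: 9.9
position: [0.6433, 0.1404, 0.2851]
ee_rot: [3.141, -0.001, -2.955]
force: [0.2, -0.3, 0.7]
width: 0.0004
finger_force: 0.0
cartridge 0.66 [ 0.638 -0.123  0.032] 0.035976349139033505 -0.001711312493288944
cartridge 0.64 [ 0.347 -0.066  0.001] -0.2399880140812665 0.10712898259556944
cartridge 0.58 [ 0.617  0.124 -0.005] 0.05944061138354894 0.24518462495455476
lever_knob 0.68 [ 0.674 -0.171  0.168] 0.06291584560644627 -0.05506905232001573
spare_cartridge 0.97 [ 0.607 -0.209  0.011] -0.010060661676959768 -0.08072287411351409
vial_a 0.62 [0.386 0.419 0.002] -0.11449861328862068 0.5770327336506614
vial_a 0.5 [ 0.563 -0.062  0.014] -0.027013047626527304 0.07178779092185653
10.2 [0.64425958 0.1355162  0.28527355] [-0.50676377  0.27385427 -0.56671227]
```

View pics/both3.png

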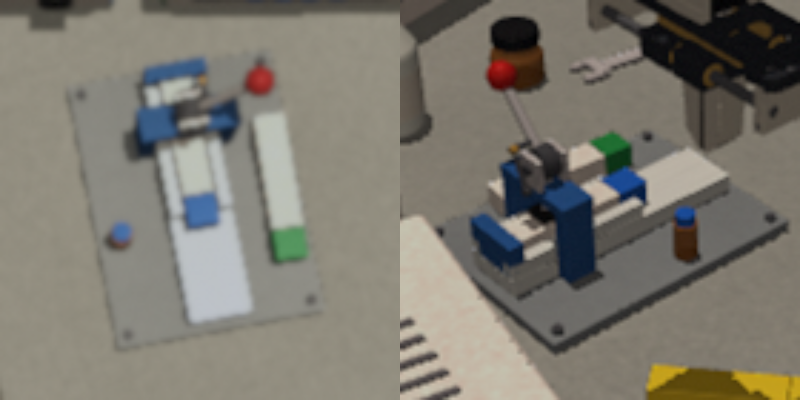

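The lever is locked: the knob is at (260,80) in the left half, y = -55 mm and z = 168 mm, as expected at 1.25 rad. The cartridge is home at x ≈ 0.036 and the bystanders haven't moved.

```bash
python3 -c "
from cell import job; print(job.job_done())"
```

```text
the job is handed in; nothing more can be done
None
```

I pushed the cartridge home against the end stop, then pushed the lever over until it snapped into lock. I handed the job in at about 10 s, with the robot clear of everything and no bystander seen to move; no verdict was returned.

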